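Set the sample grinder to the marked grind and start it

ROBOT

A 7-joint arm with a two-finger parallel gripper is mounted at the origin on a cart in front of the work surface, level with it; the furniture and walls round the work are solid. World frame = base frame: x ahead of the robot, y to its left, z up, the work surface at z = 0. Lengths are in m, angles in degrees, forces in N, time in s.
With the tool pointing down it reaches from about 0.4 to 0.875 m from the base axis. Payload 19.3 kg.
Tool frame: the origin (TCP) lies on the mounting face of the last link; the fingertips stand 173 mm ahead of it and the grasp point (between the pads) lies 155 mm ahead of it; z points along the fingers, y is the line along which they close (so a half turn about z gives the same grasp; the last joint's range is limited). The gripper opens to 85 mm and grips with 20 to 120 N. Pads are 22 mm wide; open, the fingers measure 114 mm over their backs; the gripper's body (76 mm by 85 mm) begins 54 mm behind the grasp point. The pads swing forward as they close: fully open they stand 13 mm farther back than shut.
Start: joints at [61.41, 29.874, -2.08, 91.645, 1.215, 58.505, -6.463], TCP at [0.26, -0.568, 0.405] pointing down, gripper open.
Joint ranges: [-166.77, 166.77], [-17.47, 122.26], [-85.68, 81.53], [9.62, 139.38], [-72.42, 252.41], [9.2, 110.78], [-144.41, 144.41]. Speed limits (degrees/s): [108.29, 108.29, 136.94, 136.94, 172.46, 172.46, 172.46].

INTERFACE

Orientations are given as [roll, pitch, yaw] about the fixed x, y, z axes, in that order (R = Rz(yaw) Ry(pitch) Rx(roll)).
In Python, from station import env gives the robot as it stands.
- The arm moves only by the tool arm_command, never from a script. Its argument "motion" is a list of rows, each an object with "xyz": the shift along the tool's x, y, z in units of 40 mm (1.0 is 40 mm), a list of three; "angular": the turn, a rotation vector about the tool's x, y, z in units of 6 degrees (1.0 is 6 degrees), a list of three; "hand": the opening in per cent of the stroke, from 0 (shut) to 100 (fully open). A call has exactly 10 rows; each row is the pose to reach, as a shift and turn from the pose commanded when the call began, along the tool's axes at that moment; what a row does not reach only later rows make up. A row lasts 1/10 s, in which the tool goes at most 50 mm and 8.59 degrees, less where a joint would pass 70% of its speed; a pose out of reach is approached as far as the arm can. A call with a gripper value outside its range is refused whole. The fingers move at their own pace and stop on an object; the grip force is fixed at half the most. Time passes only in rows, so rows that repeat a pose let the fingers close, or fill a call up. It gives the time, the measured TCP pose, the force, the opening and the grip force at its end, in the units of the state.
- env.state(): the state, without advancing time (a new reading comes with each control period).
- env.capture(name): name is "scene" or "top"; returns the picture (420x560x3 uint8, red, green, blue); there is no depth.
- env.camera_model(name): a dict with "fx", "fy", "cx", "cy" (pixels), "k1" (the pictures are not rectified: a ray, as slopes to the right and down, at radius r is drawn at 1 + k1 r^2 times it, then the intrinsics apply), "R" (3x3) and "t" (3): a world point X has camera coordinates R X + t. Camera axes: x right, y down, z forward; pixel columns grow to the right and rows downward; lengths in m; the calibration is good to about 2 mm. A picture is of the moment at which its call begins. camera_model takes no time and is no camera call.
- env.finish_job(): hands the job in; it is judged then, once.
Trained networks look in the newest picture that a camera, given by its name, has taken for a name from the list of things; names that differ only in an ending like _2 or _b are one class to them, and where a whole thing is asked for, a point or a joint stands for the part that bears it (a point fixed in the world has none). Each returns a list of dicts, best first, with "conf" (0 to 1); they miss things now and then, are a little off and sometimes report something else, mostly with a low value. They report only what shows in the picture. A call takes as long as a camera call.
- env.look_for(camera, name): "extent" ([left, top, width, height] in pixels, round what is visible of it).
The state is a dict: "clock": time; "joint_pos": joint angles; "qvel": joint speeds; "joint_torque": joint torques, N m; "eef_pos": TCP position; "orientation": TCP orientation; "force": force on the tool from outside, world axes, zero at the start; "moment": the same for the moment, N m; "finger_gap": finger opening in m; "grasp_force": force on a finger pad.
Only numpy, scipy, OpenCV 4.12 (cv2) and the standard library are available. Lean on these libraries where they do the work, as an engineer would, in place of code of your own. Each camera call takes 0.05 s, during which the arm holds its last target. There are 200 camera calls.

TASK

Set the grind on the sample grinder: with a fingertip, push the upright fin on its collar round until the collar's pointer lines up with the line on the marker clip that sits on the scale rim. Then press the start button right in and let it come back out. Only push, lightly: do not grip the collar or press the button before the setting is right, and leave the marker clip, the grinder itself and the things standing round it where they are.

Things in the scene. Friction and masses are not known exactly. Their poses are not given: they have to be found in the camera images.
- sample_grinder: squat grey bench grinder, 230 x 180 mm, 125 mm high, 3.2 kg, loose on rubber feet. Origin: centre of its underside; x points from the front (button, steel chute out to 155 mm) to the back, z up. The vertical dial axis is at x = +28 mm, y = 0; round it lies a fixed aluminium scale plate (168 mm across, top at 129 mm) with black radial lines, a longer one every fifth
- grind_collar: black collar, 124 mm across, top 141 mm above the worktop, turning about the vertical dial axis (friction 0.12 N m, stays where left, stops 2.2 rad either side of straight back). Origin on the axis, 129 mm above the worktop; x along the fin to the pointer, z up. At the start the fin points to the grinder's right (-y) and must go anticlockwise seen from above, by 0.5 to 2.9 rad
- collar_fin (a point): point inside the upright steel fin on the collar, 45 mm from the dial axis, 157 mm above the worktop. The fin runs radially from the axis out to 60 mm, is 8 mm thick, foot 141 mm, top 174 mm above the worktop. Push its flat side at 40 to 50 mm from the axis. Round the fin the steel throat rim reaches 144 mm and the nut on the axis 149 mm
- pointer (a point): tip of the small black pointer that sticks out of the collar's rim in line with the fin, 70 mm from the dial axis, 133 mm above the worktop
- marker_line (a point): the target: where the white line on the marker clip meets the pointer's circle, 70 mm from the dial axis, 133 mm above the worktop. The clip is a small dark steel block (about 18 x 18 mm, top 139 mm above the worktop) with a narrow nose, on the rim of the scale plate; it can slide round the rim if it is knocked
- start_button (a joint): round grey push button (28 mm across, axis 88 mm before the grinder's centre) in a black housing on the front of the grinder's deck; 0 out, 0.006 m fully in, which takes 5 N; springs back
- start_button_top (a point): centre of the button's top face, 147 mm above the worktop when out; it is pressed straight down
- sample_tin: loose screw-lid tin, 65 mm across, 52 mm high, to the left of the grinder; origin at the centre of its underside; leave alone
- tamper: loose tamper with wooden knob, 58 mm across, 86 mm high, to the right of the grinder; origin at the centre of its underside; leave alone
- espresso_cup: loose cup, 60 x 84 mm, 49 mm high, near the grinder's front left corner; origin at the centre of its underside; leave alone

How it is judged:
By the outcome, as a careful person would: the job done as asked, in the order asked, and still so for the second after the job is handed in, with the robot touching nothing.
It also fails if it takes over 45 s, if anything falls off the work surface, if the arm or the gripper's body presses on something with over 40 N, if the wrist force passes 120 N, or if a joint passes its speed limit or range.

## Working session

There is one attempt and no reset: what is moved stays moved. The work goes in short steps, Python scripts to look and compute and a tool call to move; the robot and the scene stay as the last step left them, time stands still between calls to the robot, and variables do not carry over. Pictures are saved under pics/ and viewed, at most 10 in all, crops included, and the job is handed in when it is done.

Besides the shell and the picture viewer there is one more tool, called after "Request:" by a JSON object that holds its "method" and its "body", one argument or row to a line. arm_command: Moves the arm, as the interface text tells. Its arguments: {"type":"object","properties":{"motion":{"type":"array"}},"required":["motion"]}

```bash
mkdir -p pics; ls; cat > h.py <<'E'
import numpy as np, cv2
from station import env
from scipy.spatial.transform import Rotation as Ro
def save(cam,name):
    im=env.capture(cam); cv2.imwrite(f'pics/{name}.png',im[:,:,::-1]); return im
def ray(m,u,v):
    xd,yd=(u-m['cx'])/m['fx'],(v-m['cy'])/m['fy']
    rd=np.hypot(xd,yd); r=rd
    for _ in range(30): r=rd/(1+m['k1']*r*r)
    s=r/rd if rd>0 else 1
    d=np.array(m['R']).T@np.array([xd*s,yd*s,1]); c=-np.array(m['R']).T@np.array(m['t'])
    return c,d
def at_z(cam,u,v,z):
    c,d=ray(env.camera_model(cam),u,v); return c+d*(z-c[2])/d[2]
def proj(cam,X):
    m=env.camera_model(cam); p=np.array(m['R'])@np.array(X)+np.array(m['t']); x,y=p[:2]/p[2]
    s=1+m['k1']*(x*x+y*y); return np.array([m['fx']*x*s+m['cx'],m['fy']*y*s+m['cy']])
E
python3 - <<'E'
from h import *
a=save('top','t0'); b=save('scene','s0')
cv2.imwrite('pics/both.png',cv2.resize(a,(800,600),interpolation=cv2.INTER_CUBIC)[:,:,::-1])
for c in('top','scene'):
    m=env.camera_model(c); print(c,-np.array(m['R']).T@np.array(m['t']),m['fx'])
    for n in('sample_grinder','grind_collar','collar_fin','pointer','marker_line','start_button','start_button_top','sample_tin','tamper','espresso_cup'):
        print(n,[(np.round(d['extent']).tolist(),round(d['conf'],2)) for d in env.look_for(c,n)[:2]])
print(env.state())
E
```

```text
pics
top [0.41567423 0.04311218 0.96823507] 398.0703435922687
sample_grinder [([208.0, 145.0, 91.0, 125.0], 0.91)]
grind_collar [([227.0, 156.0, 59.0, 56.0], 0.76), ([244.0, 230.0, 15.0, 12.0], 0.59)]
collar_fin [([224.0, 149.0, 64.0, 63.0], 0.76)]
pointer [([225.0, 153.0, 62.0, 58.0], 0.91)]
marker_line []
start_button []
start_button_top [([242.0, 228.0, 15.0, 16.0], 0.56)]
sample_tin [([184.0, 166.0, 26.0, 26.0], 0.62)]
tamper [([310.0, 202.0, 25.0, 22.0], 0.7), ([254.0, 142.0, 12.0, 11.0], 0.62)]
espresso_cup [([168.0, 238.0, 36.0, 24.0], 0.61)]
scene [0.03138402 1.00074968 0.67910915] 505.95744975643777
sample_grinder [([209.0, 182.0, 118.0, 105.0], 0.93), ([228.0, 195.0, 5.0, 3.0], 0.72)]
grind_collar [([232.0, 178.0, 52.0, 41.0], 0.59)]
collar_fin [([236.0, 180.0, 45.0, 42.0], 0.64)]
pointer [([229.0, 184.0, 53.0, 36.0], 0.89)]
marker_line [([226.0, 194.0, 8.0, 5.0], 0.4)]
start_button []
start_button_top []
sample_tin [([195.0, 254.0, 31.0, 30.0], 0.65), ([226.0, 193.0, 9.0, 10.0], 0.32)]
tamper [([193.0, 254.0, 34.0, 30.0], 0.61)]
espresso_cup [([253.0, 282.0, 34.0, 31.0], 0.7)]
{'clock': 1.1, 'joint_pos': array([61.40797421, 29.87251856, -2.08153695, 91.64507997,  1.21352037,
       58.50417935, -6.46133295]), 'qvel': array([ 0.07491482,  0.03506741,  0.04248215,  0.04257492,  0.02888151,
       -0.0321958 , -0.01547878]), 'joint_torque': array([ 7.51036641e-04, -9.26866078e+01,  1.97814412e+00, -3.70259356e+01,
        1.80479034e-02,  1.64720364e-03,  1.52231460e-04]), 'eef_pos': array([ 0.25986623, -0.56840417,  0.40470376]), 'orientation': array([ 1.79999912e+02, -1.88087496e-03,  2.45699160e+01]), 'force': array([-0.43719551,  0.03810355, -0.09960631]), 'moment': array([ 0.00603853,  0.07373281, -0.04498501]), 'grasp_force': 0.0, 'finger_gap': 0.0856934001716997}
```

View pics/both.png

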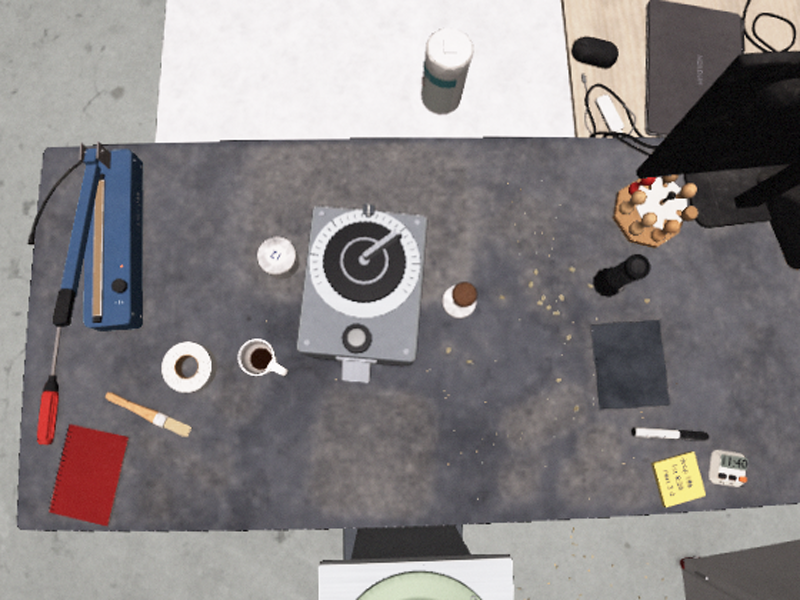

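View pics/s0.png

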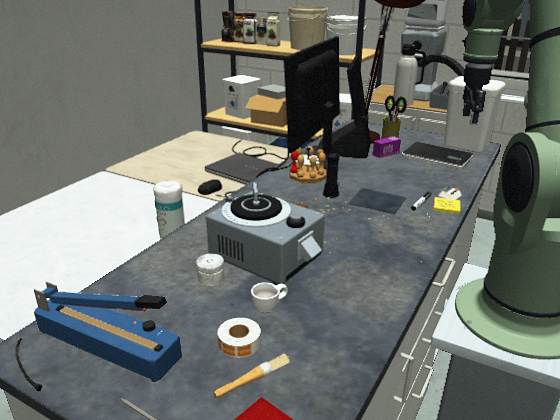

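The top view shows the grinder in the middle: dial at about (363,260), fin pointing up-right to (400,237), clip at (369,209), button at (356,338). I'll enlarge it.

```bash
python3 - <<'E'
from h import *
ims=[env.capture('top').astype(float) for _ in range(8)]
a=np.mean(ims,0).astype(np.uint8); np.save('top0.npy',a)
c=a[138:218,208:302]; cv2.imwrite('pics/c0.png',cv2.resize(c,None,fx=7.4,fy=7.4,interpolation=cv2.INTER_CUBIC)[:,:,::-1])
c=a[138:278,198:304]; cv2.imwrite('pics/c1.png',cv2.resize(c,None,fx=4.25,fy=4.25,interpolation=cv2.INTER_CUBIC)[:,:,::-1])
E
```

```text
(no output)
```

View pics/c0.png

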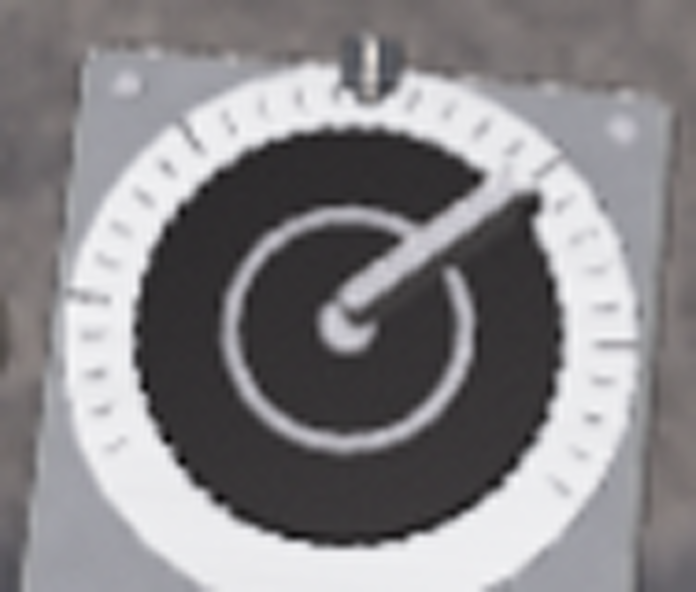

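View pics/c1.png

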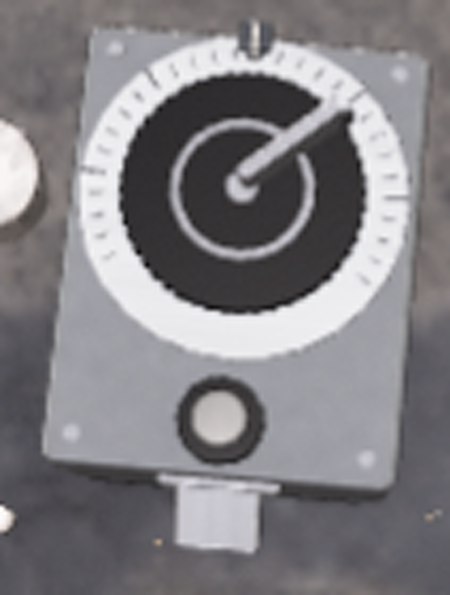

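The crops show the fin from the nut (345,325) to about (510,175) in c0, the dark pointer tip near (537,200), the clip's white line at (370,67), and the button at (218,417) in c1. Next I'll convert these to metres.

```bash
python3 - <<'E'
from h import *
a=np.load('top0.npy')
def P0(U,V): return (U+.5)/7.4-.5+208,(V+.5)/7.4-.5+138
def P1(U,V): return (U+.5)/4.25-.5+198,(V+.5)/4.25-.5+138
g=cv2.cvtColor(a,cv2.COLOR_RGB2GRAY)
def circ(mask_c,z):
    p=np.array([at_z('top',u,v,z)[:2] for u,v in mask_c])
    from scipy.optimize import least_squares
    f=lambda q:np.hypot(p[:,0]-q[0],p[:,1]-q[1])-q[2]
    r=least_squares(f,[p[:,0].mean(),p[:,1].mean(),.07],loss='soft_l1',f_scale=.001); return r.x
# radial edges from initial centre
c=at_z('top',*P0(345,338),.141); print('c init',c)
for name,z,R,sg in(('collar',.141,.062,1),('plate',.129,.084,-1)):
    pts=[]
    for t in np.radians(np.arange(0,360,3)):
        rr=np.arange(R-.008,R+.008,.0005)
        uv=np.array([proj('top',[c[0]+r*np.cos(t),c[1]+r*np.sin(t),z]) for r in rr]).astype(np.float32)
        v=cv2.remap(g.astype(np.float32),uv[:,:1],uv[:,1:],cv2.INTER_LINEAR).ravel()
        d=np.diff(v)*sg; i=d.argmax()
        if d[i]>4: pts.append(uv[i])
    print(name,len(pts),circ(pts,z))
for n,p,z in(('clip line',P0(370,67),.139),('clip nose',P0(369,98),.136),('ptr tip',P0(537,198),.133),('fin top end',P0(515,172),.174),('fin top root',P0(350,300),.174),('nut',P0(345,325),.149),('button',P1(218,417),.147),
  ('screwBL',P1(71,432),.125),('BR',P1(366,458),.125),('TL',P1(115,48),.125),('TR',P1(400,75),.125),('cornBL',P1(47,455),.125),('cornBR',P1(392,488),.125),('TLc',P1(96,30),.125),('TRc',P1(428,62),.125)):
    X=at_z('top',*p,z); print(n,np.round(p,1),np.round(X,4))
E
```

```text
c init [0.61726718 0.07179527 0.141     ]Traceback (most recent call last):
  File "<stdin>", line 17, in <module>
  File "h.py", line 16, in proj
    m=env.camera_model(cam); p=np.array(m['R'])@np.array(X)+np.array(m['t']); x,y=p[:2]/p[2]
ValueError: time passes only in moves, steps and waits
```

```bash
sed -i "s/env.camera_model(cam)/CM(cam)/" h.py; cat >> h.py <<'E'
import functools
@functools.lru_cache(None)
def CM(c): return env.camera_model(c)
E
cat > m.py <<'E'
from h import *
from scipy.optimize import least_squares
def P0(U,V): return (U+.5)/7.4-.5+208,(V+.5)/7.4-.5+138
def P1(U,V): return (U+.5)/4.25-.5+198,(V+.5)/4.25-.5+138
def circ(q,z):
    p=np.array([at_z('top',u,v,z)[:2] for u,v in q])
    f=lambda q:np.hypot(p[:,0]-q[0],p[:,1]-q[1])-q[2]
    return least_squares(f,[p[:,0].mean(),p[:,1].mean(),.07],loss='soft_l1',f_scale=.001).x
def circles(a,c):
    g=cv2.cvtColor(a,cv2.COLOR_RGB2GRAY).astype(np.float32)
    for name,z,R,sg in(('collar',.141,.062,1),('plate',.129,.084,-1)):
        pts=[]
        for t in np.radians(np.arange(0,360,3)):
            uv=np.array([proj('top',[c[0]+r*np.cos(t),c[1]+r*np.sin(t),z]) for r in np.arange(R-.008,R+.008,.0005)]).astype(np.float32)
            v=cv2.remap(g,uv[:,:1],uv[:,1:],cv2.INTER_LINEAR).ravel()
            d=np.diff(v)*sg; i=d.argmax()
            if d[i]>4: pts.append(uv[i])
        print(name,len(pts),circ(pts,z).round(4))
E
python3 - <<'E'
from m import *
circles(np.load('top0.npy'),[.617,.072])
for n,p,z in(('clip line',P0(370,67),.139),('clip nose',P0(369,98),.136),('ptr tip',P0(537,198),.133),('fin top end',P0(515,172),.174),('fin top root',P0(350,300),.174),('nut',P0(345,325),.149),('button',P1(218,417),.147),
  ('screwBL',P1(71,432),.125),('BR',P1(366,458),.125),('TL',P1(115,48),.125),('TR',P1(400,75),.125),('cornBL',P1(47,455),.125),('cornBR',P1(392,488),.125),('TLc',P1(96,30),.125),('TRc',P1(428,62),.125)):
    print(n,np.round(p,1),np.round(at_z('top',*p,z),4))
E
```

```text
collar 119 [0.6186 0.0708 0.0617]
plate 120 [0.6199 0.0709 0.0836]
clip line [257.6 146.6] [0.6994 0.0635 0.139 ]
clip nose [257.4 150.8] [0.6909 0.064  0.136 ]
ptr tip [280.1 164.3] [0.6605 0.0152 0.133 ]
fin top end [277.2 160.8] [0.6561 0.0226 0.174 ]
fin top root [254.9 178.1] [0.62   0.0691 0.174 ]
nut [254.2 181.5] [0.6191 0.0715 0.149 ]
button [248.9 235.7] [0.5046 0.084  0.147 ]
screwBL [214.3 239.3] [0.5009 0.1584 0.125 ]
BR [283.7 245.4] [0.4848 0.0116 0.125 ]
TL [224.7 148.9] [0.7002 0.1365 0.125 ]
TR [291.7 155.3] [ 0.6832 -0.0111  0.125 ]
cornBL [208.7 244.7] [0.4897 0.1704 0.125 ]
cornBR [289.9 252.4] [ 0.4696 -0.001   0.125 ]
TLc [220.2 144.7] [0.7102 0.1464 0.125 ]
TRc [298.3 152.2] [ 0.69   -0.0259  0.125 ]
```

Everything fits the given sizes: axis (0.619, 0.071), collar radius 62, plate radius 84, pointer at −53° (r 69 mm), fin at −52.4°, clip line at −5.3°, button 115 mm from the axis. I'll go with the shut gripper beside the fin.

Request:
{"method": "arm_command", "body": {
  "motion": [
    {"xyz": [1.0, -0.66, 0], "angular": [0, 0, -0.2], "hand": 0},
    {"xyz": [2.0, -1.33, 0], "angular": [0, 0, -0.4], "hand": 0},
    {"xyz": [3.0, -2.0, 0], "angular": [0, 0, -0.6], "hand": 0},
    {"xyz": [4.0, -2.66, 0], "angular": [0, 0, -0.8], "hand": 0},
    {"xyz": [5.0, -3.33, 0], "angular": [0, 0, -1.0], "hand": 0},
    {"xyz": [6.0, -4.0, 0], "angular": [0, 0, -1.2], "hand": 0},
    {"xyz": [7.0, -4.66, 0], "angular": [0, 0, -1.4], "hand": 0},
    {"xyz": [8.0, -5.33, 0], "angular": [0, 0, -1.6], "hand": 0},
    {"xyz": [9.0, -6.0, 0], "angular": [0, 0, -1.8], "hand": 0},
    {"xyz": [10.0, -6.66, 0], "angular": [0, 0, -2.17], "hand": 0}
  ]
}}

```text
clock: 2.5
eef_pos: [0.5136, -0.158, 0.4049]
orientation: [180.0, -0.0, 37.6]
force: [0.9, 0.2, -0.1]
finger_gap: -0.0001
grasp_force: 0.0
```

```bash
cat > go.py <<'E'
from h import *
A=np.array([.619,.0708])
def st(): 
    s=env.state(); print('t',round(s['clock'],2),'p',s['eef_pos'].round(4),'rpy',s['orientation'].round(2),'F',s['force'].round(2),'M',s['moment'].round(2),'gap',round(s['finger_gap'],4)); return s
def to(s,x,y,tipz,yaw):
    R=Ro.from_euler('xyz',s['orientation'],degrees=True); G=Ro.from_euler('xyz',[180,0,yaw],degrees=True)
    print('xyz',(R.inv().apply(np.array([x,y,tipz+.173])-s['eef_pos'])/.04).round(3),'ang',((R.inv()*G).as_rotvec(degrees=True)/6).round(3))
def fin(s,phi,off,r=.045,tipz=.153):  # tool x face behind the fin, centre `off` behind the fin's midplane
    p=np.radians(phi); q=A+r*np.array([np.cos(p),np.sin(p)])-off*np.array([-np.sin(p),np.cos(p)])
    print('goal',q.round(4),end=' '); to(s,*q,tipz,phi+90)
E
python3 -c "
from go import *
s=st(); fin(s,-52.4,.03,tipz=.232); fin(s,-52.4,.03)"
```

```text
t 2.5 p [ 0.5136 -0.158   0.4049] rpy [ 1.7998e+02 -1.0000e-02  3.7630e+01] F [ 0.92  0.17 -0.07] M [-0.04 -0.1  -0.  ] gap -0.0001
goal [0.6227 0.0168] xyz [ 4.829e+00 -1.797e+00 -1.000e-03] ang [ 0.004 -0.002  0.005]
goal [0.6227 0.0168] xyz [ 4.829 -1.798  1.974] ang [ 0.004 -0.002  0.005]
```

Request:
{"method": "arm_command", "body": {
  "motion": [
    {"xyz": [1.0, -0.37, 0], "angular": [0, 0, 0], "hand": 0},
    {"xyz": [2.0, -0.75, 0], "angular": [0, 0, 0], "hand": 0},
    {"xyz": [3.0, -1.12, 0], "angular": [0, 0, 0], "hand": 0},
    {"xyz": [4.0, -1.5, 0], "angular": [0, 0, 0], "hand": 0},
    {"xyz": [4.83, -1.8, 0], "angular": [0, 0, 0], "hand": 0},
    {"xyz": [4.83, -1.8, 0.6], "angular": [0, 0, 0], "hand": 0},
    {"xyz": [4.83, -1.8, 1.2], "angular": [0, 0, 0], "hand": 0},
    {"xyz": [4.83, -1.8, 1.7], "angular": [0, 0, 0], "hand": 0},
    {"xyz": [4.83, -1.8, 1.97], "angular": [0, 0, 0], "hand": 0},
    {"xyz": [4.83, -1.8, 1.97], "angular": [0, 0, 0], "hand": 0}
  ]
}}

```text
clock: 3.5
eef_pos: [0.6218, 0.015, 0.3248]
orientation: [-179.9, 0.1, 37.6]
force: [-0.7, -0.2, -0.0]
finger_gap: -0.0001
grasp_force: 0.0
```

```bash
python3 -c "
from go import *
s=st(); fin(s,-52.4,.03);fin(s,-52.4,.017)
for k in range(1,11): fin(s,-52.4+2.5*k,.015)
a=save('scene','s1')[150:260,190:340]
cv2.imwrite('pics/s1c.png',cv2.resize(a,None,fx=5,fy=5,interpolation=cv2.INTER_CUBIC)[:,:,::-1])"
```

```text
t 3.5 p [0.6218 0.015  0.3248] rpy [-1.7993e+02  9.0000e-02  3.7580e+01] F [-0.71 -0.2  -0.04] M [ 0.04 -0.01  0.01] gap -0.0001
goal [0.6227 0.0168] xyz [ 0.045 -0.023 -0.03 ] ang [-0.011  0.016 -0.003]
goal [0.633  0.0248] xyz [ 0.37  -0.023 -0.031] ang [-0.011  0.016 -0.003]
goal [0.6365 0.0267] xyz [ 0.47  -0.008 -0.031] ang [-0.011  0.015 -0.419]
goal [0.6384 0.0275] xyz [ 0.52   0.005 -0.031] ang [-0.012  0.015 -0.836]
goal [0.6403 0.0284] xyz [ 0.57   0.016 -0.031] ang [-0.012  0.015 -1.253]
goal [0.6421 0.0294] xyz [ 0.621  0.025 -0.031] ang [-0.012  0.015 -1.669]
goal [0.6439 0.0304] xyz [ 0.673  0.031 -0.031] ang [-0.013  0.014 -2.086]
goal [0.6456 0.0316] xyz [ 0.724  0.035 -0.031] ang [-0.013  0.014 -2.503]
goal [0.6473 0.0328] xyz [ 0.776  0.037 -0.031] ang [-0.013  0.014 -2.919]
goal [0.649 0.034] xyz [ 0.828  0.037 -0.032] ang [-0.014  0.014 -3.336]
goal [0.6505 0.0354] xyz [ 0.879  0.034 -0.032] ang [-0.014  0.013 -3.753]
goal [0.652  0.0368] xyz [ 0.931  0.03  -0.032] ang [-0.014  0.013 -4.169]
```

View pics/s1c.png

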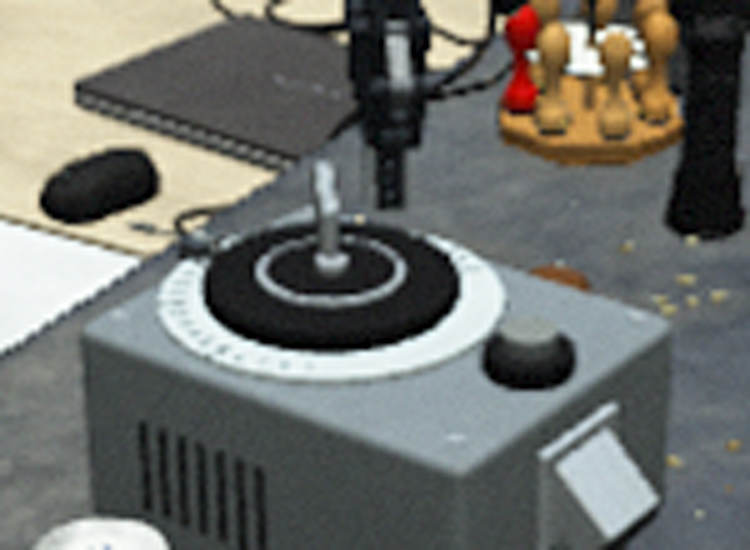

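The fingertip hangs beside the fin at (390,205), clear of it, with the fin at (325,165–260). The button stands proud of its housing at (530,335). Now the first push, about 25°.

Request:
{"method": "arm_command", "body": {
  "motion": [
    {"xyz": [0.25, -0.02, 0], "angular": [0, 0, 0], "hand": 0},
    {"xyz": [0.37, -0.02, 0], "angular": [0, 0, 0], "hand": 0},
    {"xyz": [0.47, -0.01, 0], "angular": [0, 0, -0.4], "hand": 0},
    {"xyz": [0.52, 0.0, 0], "angular": [0, 0, -0.85], "hand": 0},
    {"xyz": [0.57, 0.015, 0], "angular": [0, 0, -1.25], "hand": 0},
    {"xyz": [0.62, 0.025, 0], "angular": [0, 0, -1.65], "hand": 0},
    {"xyz": [0.67, 0.03, 0], "angular": [0, 0, -2.1], "hand": 0},
    {"xyz": [0.72, 0.035, 0], "angular": [0, 0, -2.5], "hand": 0},
    {"xyz": [0.78, 0.035, 0], "angular": [0, 0, -2.9], "hand": 0},
    {"xyz": [0.83, 0.035, 0], "angular": [0, 0, -3.3], "hand": 0}
  ]
}}

```text
clock: 4.55
eef_pos: [0.6496, 0.0343, 0.3266]
orientation: [180.0, 0.0, 57.5]
force: [-4.1, -2.2, 1.2]
finger_gap: -0.0001
grasp_force: 1.6
```

```bash
python3 -c "
from go import *
s=st(); print(proj('scene',np.array(s['eef_pos'])-[0,0,.173]))
for k in range(1,8): fin(s,-32.4+2.5*k,.015,tipz=.152)
a=save('scene','s2')[150:225,210:320]
b=save('top','t2')[138:218,208:302]
a=cv2.resize(a,(490,400),interpolation=cv2.INTER_CUBIC);b=cv2.resize(b,(310,400)) if 0 else cv2.resize(b,(310,264),interpolation=cv2.INTER_CUBIC)
o=np.zeros((400,800,3),np.uint8);o[:,:490]=a;o[:264,490:]=b
cv2.imwrite('pics/s2c.png',o[:,:,::-1])"
```

```text
t 4.55 p [0.6496 0.0343 0.3266] rpy [179.96   0.    57.48] F [-4.06 -2.23  1.19] M [-0.43  0.53  0.01] gap -0.0001
[253.63233351 192.06559854]
goal [0.6505 0.0354] xyz [0.034 0.005 0.041] ang [ 0.006  0.001 -0.437]
goal [0.652  0.0368] xyz [0.084 0.018 0.041] ang [ 0.006  0.001 -0.854]
goal [0.6535 0.0382] xyz [0.135 0.029 0.041] ang [ 6.000e-03  1.000e-03 -1.271e+00]
goal [0.6549 0.0398] xyz [0.186 0.037 0.041] ang [ 6.000e-03  1.000e-03 -1.687e+00]
goal [0.6562 0.0414] xyz [0.237 0.044 0.041] ang [ 6.000e-03  1.000e-03 -2.104e+00]
goal [0.6575 0.043 ] xyz [0.289 0.048 0.041] ang [ 6.000e-03  1.000e-03 -2.521e+00]
goal [0.6586 0.0447] xyz [0.341 0.05  0.041] ang [ 6.000e-03  1.000e-03 -2.937e+00]
```

View pics/s2c.png

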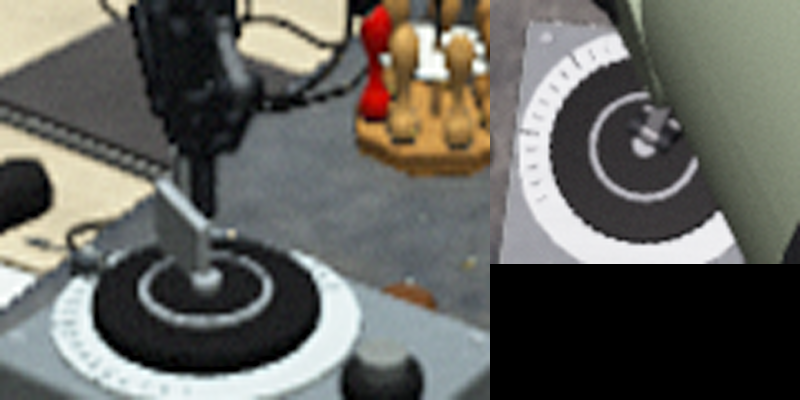

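Left panel: the tip is in contact, the fin is turning, and its top end is at about (155,185). Right panel: the arm hides the clip in the top view. I'll push further, stop short, then back off and measure.

Request:
{"method": "arm_command", "body": {
  "motion": [
    {"xyz": [0.04, 0.005, 0.02], "angular": [0, 0, -0.4], "hand": 0},
    {"xyz": [0.085, 0.02, 0.03], "angular": [0, 0, -0.85], "hand": 0},
    {"xyz": [0.135, 0.03, 0.03], "angular": [0, 0, -1.25], "hand": 0},
    {"xyz": [0.185, 0.035, 0.03], "angular": [0, 0, -1.7], "hand": 0},
    {"xyz": [0.235, 0.045, 0.03], "angular": [0, 0, -2.1], "hand": 0},
    {"xyz": [0.29, 0.05, 0.03], "angular": [0, 0, -2.5], "hand": 0},
    {"xyz": [0.34, 0.05, 0.03], "angular": [0, 0, -2.95], "hand": 0},
    {"xyz": [0.34, 0.05, 0.03], "angular": [0, 0, -2.95], "hand": 0},
    {"xyz": [0.1, 0.05, 0.03], "angular": [0, 0, -2.95], "hand": 0},
    {"xyz": [-0.4, 0.05, 0.03], "angular": [0, 0, -2.95], "hand": 0}
  ]
}}

```text
clock: 5.65
eef_pos: [0.642, 0.0205, 0.3247]
orientation: [-180.0, -0.1, 75.1]
force: [-0.2, -0.8, 0.2]
finger_gap: 0.0004
grasp_force: 0.0
```

```bash
python3 -c "
from go import *
s=st(); to(s,.60,-.17,.232,75)"
```

```text
t 5.65 p [0.642  0.0205 0.3247] rpy [-1.800e+02 -6.000e-02  7.508e+01] F [-0.17 -0.76  0.2 ] M [ 0.02  0.01 -0.  ] gap 0.0004
xyz [-4.869  0.21  -2.013] ang [-0.001 -0.01   0.014]
```

Request:
{"method": "arm_command", "body": {
  "motion": [
    {"xyz": [-0.8, 0.05, -0.1], "angular": [0, 0, 0], "hand": 0},
    {"xyz": [-1.6, 0.1, -0.2], "angular": [0, 0, 0], "hand": 0},
    {"xyz": [-2.4, 0.1, -0.3], "angular": [0, 0, 0], "hand": 0},
    {"xyz": [-3.2, 0.1, -0.4], "angular": [0, 0, 0], "hand": 0},
    {"xyz": [-4.0, 0.1, -0.4], "angular": [0, 0, 0], "hand": 0},
    {"xyz": [-4.5, 0.1, -0.4], "angular": [0, 0, 0], "hand": 0},
    {"xyz": [-4.5, 0.1, -0.4], "angular": [0, 0, 0], "hand": 0},
    {"xyz": [-4.5, 0.1, -0.4], "angular": [0, 0, 0], "hand": 0},
    {"xyz": [-4.5, 0.1, -0.4], "angular": [0, 0, 0], "hand": 0},
    {"xyz": [-4.5, 0.1, -0.4], "angular": [0, 0, 0], "hand": 0}
  ]
}}

```text
clock: 6.65
eef_pos: [0.6, -0.1544, 0.3408]
orientation: [180.0, -0.0, 75.1]
force: [-0.1, -0.9, 0.2]
finger_gap: -0.0
grasp_force: 0.0
```

```bash
python3 - <<'E'
from go import *
from m import circles
st()
a=np.mean([env.capture('top').astype(float) for _ in range(8)],0).astype(np.uint8); np.save('top1.npy',a)
circles(a,[.6185,.0708])
c=a[138:190,225:295]; cv2.imwrite('pics/c3.png',cv2.resize(c,None,fx=11,fy=11,interpolation=cv2.INTER_CUBIC)[:,:,::-1])
E
```

```text
t 6.65 p [ 0.6    -0.1544  0.3408] rpy [ 1.800e+02 -2.000e-02  7.514e+01] F [-0.14 -0.89  0.19] M [-0.01  0.    0.  ] gap -0.0
collar 119 [0.6186 0.0709 0.0617]
plate 119 [0.62   0.0709 0.0836]
```

View pics/c3.png

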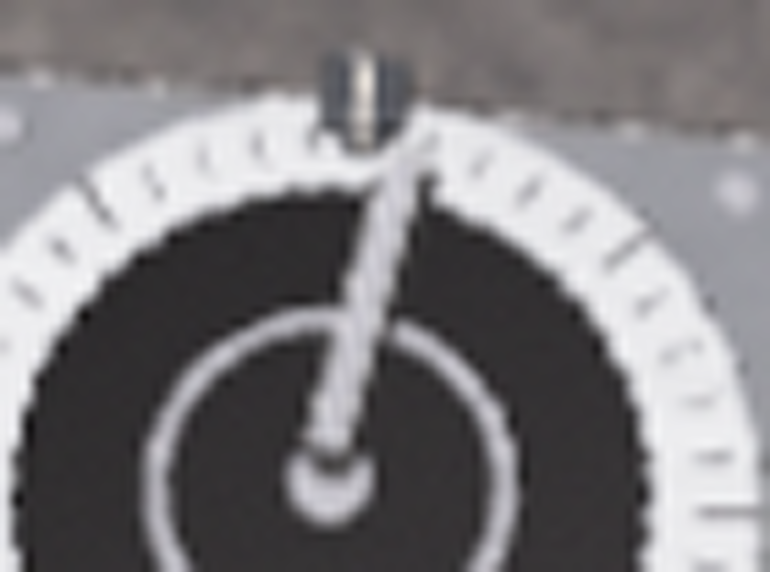

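The fin has turned to about 10° short of the clip: top end at (408,150), clip line at (363,100), dial undisturbed. I'll measure both angles at subpixel.

```bash
cat > ang.py <<'E'
from go import *
def line(a,C,phi0,z,rs,half,thr=None,win=.004):
    g=cv2.cvtColor(a,cv2.COLOR_RGB2GRAY).astype(np.float32); pts=[]
    d=np.array([np.cos(np.radians(phi0)),np.sin(np.radians(phi0))]); n=np.array([-d[1],d[0]])
    o=np.arange(-half,half+1e-9,.0004)
    for r in rs:
        q=[C+d*r+n*k for k in o]; uv=np.array([proj('top',[*p,z]) for p in q]).astype(np.float32)
        v=cv2.remap(g,uv[:,:1],uv[:,1:],cv2.INTER_CUBIC).ravel()
        v=np.clip(v-(v.min()+v.max())/2,0,None); k=(v*o).sum()/v.sum(); pts.append(C+d*r+n*k)
    pts=np.array(pts); rel=pts-C
    return np.degrees(np.arctan2(rel[:,1],rel[:,0]))
def both(a,f0,c0=-5.3):
    for C in ([.6186,.0709],[.6195,.0709]):
        C=np.array(C); f=line(a,C,f0,.174,[.015,.02,.025,.041,.045,.05,.055],.010); f=line(a,C,f[-1],.174,[.02,.025,.041,.045,.05,.055],.010)
        c=line(a,C,c0,.139,[.072,.075,.078,.081,.084,.087],.0045)
        print(C,'fin',f.round(1),'clip',c.round(1))
E
python3 - <<'E'
from ang import *
both(np.load('top0.npy'),-52.4); both(np.load('top1.npy'),-14)
E
```

```text
[0.6186 0.0709] fin [-52.4 -47.1 -53.4 -53.3 -53.4 -47. ] clip [-2.7 -5.4 -5.4 -5.3 -5.2 -5.1]
[0.6195 0.0709] fin [-54.5 -46.4 -54.3 -54.3 -54.3 -46.3] clip [-5.  -5.4 -5.5 -5.4 -5.3 -5.1]
[0.6186 0.0709] fin [-15.8  -8.6 -15.5 -15.5 -15.6  -7.5] clip [-2.  -5.4 -5.3 -5.3 -5.2 -5.1]
[0.6195 0.0709] fin [-16.   -9.7 -16.  -15.5 -15.4  -7.5] clip [-5.  -5.4 -5.4 -5.4 -5.3 -5.1]
```

```bash
python3 -c "
from go import *
s=st(); fin(s,-14.9,.04,tipz=.152);fin(s,-14.9,.017,tipz=.152)
for p in (-14.9,-12.4,-9.9,-7.5,-5.2): fin(s,p,.015,tipz=.152)"
```

```text
t 7.05 p [ 0.5998 -0.1552  0.3407] rpy [-180.     -0.     75.09] F [-0.77  0.02 -0.59] M [-0.04 -0.03 -0.  ] gap 0.0001
goal [0.6522 0.0206] xyz [4.584 0.134 0.392] ang [-0.    -0.    -0.002]
goal [0.6581 0.0428] xyz [5.159 0.134 0.392] ang [-0.    -0.    -0.002]
goal [0.6586 0.0447] xyz [5.209 0.134 0.392] ang [-0.    -0.    -0.002]
goal [0.6597 0.0465] xyz [5.259 0.149 0.392] ang [-0.    -0.    -0.418]
goal [0.6608 0.0483] xyz [5.309 0.162 0.392] ang [-0.    -0.    -0.835]
goal [0.6617 0.0501] xyz [5.357 0.173 0.392] ang [-0.    -0.    -1.235]
goal [0.6625 0.0518] xyz [5.404 0.181 0.392] ang [-0.    -0.    -1.618]
```

Request:
{"method": "arm_command", "body": {
  "motion": [
    {"xyz": [1.1, 0.03, 0.1], "angular": [0, 0, 0], "hand": 0},
    {"xyz": [2.2, 0.06, 0.2], "angular": [0, 0, 0], "hand": 0},
    {"xyz": [3.3, 0.1, 0.3], "angular": [0, 0, 0], "hand": 0},
    {"xyz": [4.2, 0.13, 0.39], "angular": [0, 0, 0], "hand": 0},
    {"xyz": [4.6, 0.13, 0.39], "angular": [0, 0, 0], "hand": 0},
    {"xyz": [4.9, 0.13, 0.39], "angular": [0, 0, 0], "hand": 0},
    {"xyz": [5.0, 0.13, 0.39], "angular": [0, 0, 0], "hand": 0},
    {"xyz": [5.1, 0.13, 0.39], "angular": [0, 0, 0], "hand": 0},
    {"xyz": [5.15, 0.13, 0.39], "angular": [0, 0, 0], "hand": 0},
    {"xyz": [5.15, 0.13, 0.39], "angular": [0, 0, 0], "hand": 0}
  ]
}}

```text
clock: 8.05
eef_pos: [0.6579, 0.0417, 0.3252]
orientation: [180.0, 0.0, 75.0]
force: [0.7, 0.5, 0.3]
finger_gap: 0.0001
grasp_force: 0.0
```

```bash
python3 -c "
from go import *
s=st()
for p in (-14.9,-12.4,-9.9,-7.5,-5.2): fin(s,p,.015,tipz=.152)"
```

```text
t 8.05 p [0.6579 0.0417 0.3252] rpy [1.7999e+02 1.0000e-02 7.5030e+01] F [0.72 0.51 0.34] M [-0.04 -0.02 -0.  ] gap 0.0001
goal [0.6586 0.0447] xyz [ 0.079 -0.001  0.005] ang [ 0.001  0.002 -0.011]
goal [0.6597 0.0465] xyz [0.128 0.014 0.005] ang [ 0.001  0.002 -0.428]
goal [0.6608 0.0483] xyz [0.178 0.027 0.005] ang [ 0.001  0.002 -0.844]
goal [0.6617 0.0501] xyz [0.227 0.038 0.005] ang [ 1.000e-03  2.000e-03 -1.244e+00]
goal [0.6625 0.0518] xyz [0.274 0.046 0.005] ang [ 1.000e-03  2.000e-03 -1.628e+00]
```

Request:
{"method": "arm_command", "body": {
  "motion": [
    {"xyz": [0.05, 0.0, 0], "angular": [0, 0, 0], "hand": 0},
    {"xyz": [0.085, 0.01, 0], "angular": [0, 0, -0.2], "hand": 0},
    {"xyz": [0.11, 0.015, 0], "angular": [0, 0, -0.4], "hand": 0},
    {"xyz": [0.135, 0.02, 0], "angular": [0, 0, -0.6], "hand": 0},
    {"xyz": [0.16, 0.025, 0], "angular": [0, 0, -0.85], "hand": 0},
    {"xyz": [0.185, 0.03, 0], "angular": [0, 0, -1.05], "hand": 0},
    {"xyz": [0.21, 0.035, 0], "angular": [0, 0, -1.25], "hand": 0},
    {"xyz": [0.23, 0.04, 0], "angular": [0, 0, -1.4], "hand": 0},
    {"xyz": [0.25, 0.045, 0], "angular": [0, 0, -1.6], "hand": 0},
    {"xyz": [0.25, 0.045, 0], "angular": [0, 0, -1.6], "hand": 0}
  ]
}}

```text
clock: 9.05
eef_pos: [0.6622, 0.0518, 0.3251]
orientation: [-180.0, -0.0, 84.8]
force: [1.1, -2.1, 1.4]
finger_gap: -0.0
grasp_force: 0.9
```

Request:
{"method": "arm_command", "body": {
  "motion": [
    {"xyz": [-0.3, 0, 0], "angular": [0, 0, 0], "hand": 0},
    {"xyz": [-0.8, 0, 0], "angular": [0, 0, 0], "hand": 0},
    {"xyz": [-1.8, 0.05, -0.1], "angular": [0, 0, 0], "hand": 0},
    {"xyz": [-2.8, 0.1, -0.3], "angular": [0, 0, 0], "hand": 0},
    {"xyz": [-3.8, 0.1, -0.4], "angular": [0, 0, 0], "hand": 0},
    {"xyz": [-4.8, 0.1, -0.4], "angular": [0, 0, 0], "hand": 0},
    {"xyz": [-5.2, 0.1, -0.4], "angular": [0, 0, 0], "hand": 0},
    {"xyz": [-5.2, 0.1, -0.4], "angular": [0, 0, 0], "hand": 0},
    {"xyz": [-5.2, 0.1, -0.4], "angular": [0, 0, 0], "hand": 0},
    {"xyz": [-5.2, 0.1, -0.4], "angular": [0, 0, 0], "hand": 0}
  ]
}}

```text
clock: 10.05
eef_pos: [0.647, -0.1544, 0.3411]
orientation: [-180.0, -0.1, 84.8]
force: [0.1, 0.2, 0.3]
finger_gap: 0.0002
grasp_force: 0.0
```

```bash
python3 - <<'E'
from ang import *
from m import circles
st()
a=np.mean([env.capture('top').astype(float) for _ in range(8)],0).astype(np.uint8); np.save('top2.npy',a)
circles(a,[.6185,.0708]); both(a,-6)
c=a[138:190,225:295]; cv2.imwrite('pics/c4.png',cv2.resize(c,None,fx=11,fy=11,interpolation=cv2.INTER_CUBIC)[:,:,::-1])
E
```

```text
t 10.05 p [ 0.647  -0.1544  0.3411] rpy [-1.7999e+02 -5.0000e-02  8.4790e+01] F [0.14 0.24 0.29] M [-0.    0.04 -0.  ] gap 0.0002
collar 118 [0.6185 0.0709 0.0617]
plate 120 [0.6199 0.0709 0.0836]
[0.6186 0.0709] fin [-5.3 -1.1 -5.4 -5.3 -4.9 -2.8] clip [-4.7 -5.3 -5.4 -5.3 -5.2 -5.1]
[0.6195 0.0709] fin [-5.3 -0.6 -5.5 -5.4 -4.4 -1.7] clip [-4.9 -5.4 -5.5 -5.4 -5.3 -5.1]
```

View pics/c4.png

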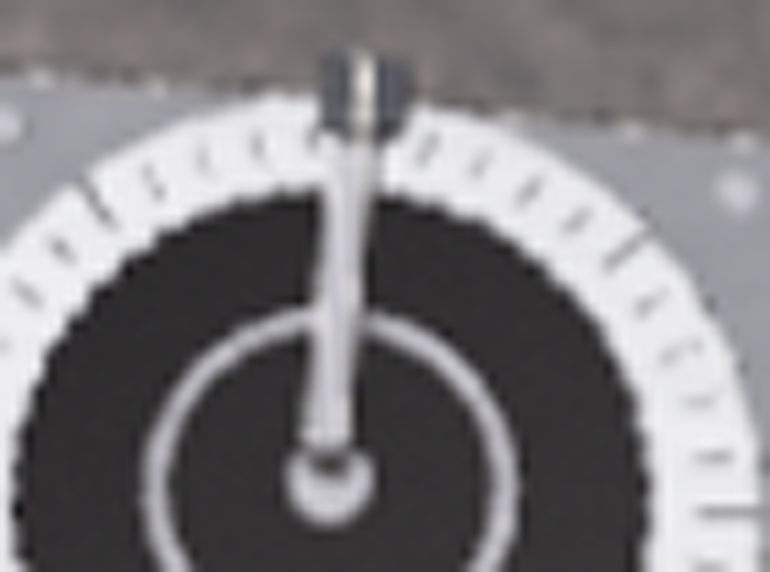

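The fin now points at the clip: top end at (352,145), clip line at (365,95). Its visible side face may bias the centroid, so I'll check with an edge fit.

```bash
python3 - <<'E'
from ang import *
from scipy.optimize import minimize
from scipy.ndimage import gaussian_filter
C=np.array([.6190,.0709])
a=np.load('top2.npy'); g=cv2.cvtColor(a,cv2.COLOR_RGB2GRAY).astype(np.float32)
d=np.array([np.cos(np.radians(-5.3)),np.sin(np.radians(-5.3))]); n=np.array([-d[1],d[0]]); o=np.arange(-.010,.0101,.001)
for z,rs in((.174,(.02,.028,.04,.044,.048,.055)),(.133,(.0615,.064,.066,.068)),(.139,(.072,.076,.08,.085))):
  for r in rs:
    uv=np.array([proj('top',[*(C+d*r+n*k),z]) for k in o]).astype(np.float32)
    print(z,r,cv2.remap(g,uv[:,:1],uv[:,1:],cv2.INTER_LINEAR).ravel().astype(int).tolist())
# model fit: top polygon + -y side face, supersampled, over window on dark collar
S=8; x0,y0,x1,y1=248,158,262,176
yy,xx=np.mgrid[y0:y1,x0:x1]
def render(phi,bt,bs,bg,sx):
    d=np.array([np.cos(phi),np.sin(phi)]); n=np.array([-d[1],d[0]]); D=C+[0,sx]
    im=np.full(((y1-y0)*S,(x1-x0)*S),bg,np.float32)
    def poly(P,v): 
        q=(np.array([proj('top',p) for p in P])-[x0-.5,y0-.5])*S; cv2.fillPoly(im,[np.round(q*16).astype(np.int32)],float(v),shift=4)
    e=lambda r,k,z:[*(D+d*r+n*k),z]
    poly([e(0,-.004,.141),e(.06,-.004,.141),e(.06,-.004,.174),e(0,-.004,.174)],bs)
    poly([e(0,-.004,.174),e(.06,-.004,.174),e(.06,.004,.174),e(0,.004,.174)],bt)
    return cv2.resize(gaussian_filter(im,.5*S),None,fx=1/S,fy=1/S,interpolation=cv2.INTER_AREA)
m=np.ones(yy.shape,bool); 
W=g[y0:y1,x0:x1]; rowsok=np.r_[0:6,12:16]  # skip the ring
f=lambda p:np.mean((render(np.radians(p[0]),p[1],p[2],p[3],p[4]*1e-3)-W)[rowsok]**2)
for p0 in(-7,-5,-3):
    r=minimize(f,[p0,200,150,45,0],method='Nelder-Mead',options=dict(maxiter=500,initial_simplex=None)); print(r.x.round(2),r.fun)
E
```

```text
0.174 0.02 [59, 53, 51, 51, 65, 88, 119, 153, 177, 189, 195, 195, 182, 148, 111, 72, 42, 49, 55, 63, 72]
0.174 0.028 [70, 83, 94, 90, 88, 122, 158, 176, 194, 196, 196, 199, 203, 185, 157, 126, 90, 72, 66, 61, 56]
0.174 0.04 [46, 46, 47, 48, 55, 65, 112, 162, 179, 197, 199, 199, 175, 146, 108, 70, 53, 47, 45, 45, 45]
0.174 0.044 [46, 46, 47, 48, 65, 84, 118, 158, 180, 193, 199, 199, 181, 146, 106, 67, 42, 44, 45, 45, 45]
0.174 0.048 [48, 46, 46, 48, 66, 99, 132, 161, 183, 193, 200, 204, 201, 166, 128, 85, 44, 48, 53, 55, 61]
0.174 0.055 [232, 232, 233, 208, 184, 186, 188, 196, 204, 204, 202, 206, 212, 219, 226, 230, 231, 232, 232, 233, 233]
0.133 0.0615 [69, 56, 49, 46, 46, 47, 62, 95, 128, 157, 182, 191, 199, 204, 209, 191, 158, 124, 89, 63, 71]
0.133 0.064 [160, 144, 140, 146, 145, 132, 125, 142, 158, 175, 191, 197, 200, 205, 213, 210, 192, 174, 157, 143, 155]
0.133 0.066 [215, 209, 208, 212, 210, 188, 169, 174, 179, 189, 199, 202, 201, 204, 211, 215, 214, 212, 210, 209, 213]
0.133 0.068 [230, 230, 231, 232, 231, 207, 185, 185, 187, 194, 202, 204, 203, 204, 209, 215, 222, 229, 231, 232, 233]
0.139 0.072 [224, 218, 210, 195, 180, 153, 125, 131, 152, 165, 169, 167, 153, 145, 162, 180, 191, 202, 191, 177, 185]
0.139 0.076 [202, 165, 128, 101, 79, 74, 80, 98, 136, 164, 161, 157, 135, 110, 101, 94, 99, 110, 135, 171, 203]
0.139 0.08 [148, 127, 105, 93, 92, 92, 91, 94, 138, 183, 177, 166, 141, 114, 98, 94, 95, 102, 115, 144, 175]
0.139 0.085 [105, 95, 90, 86, 89, 93, 93, 93, 132, 190, 207, 188, 162, 126, 92, 92, 92, 94, 97, 104, 111]
[ -4.43 190.62  39.98  45.31   0.  ] 87.74939727783203
[ -4.5  190.62  39.96  45.31   0.  ] 87.74942779541016
[ -3.18 179.24 134.07  43.09   0.  ] 303.2658996582031
```

```bash
python3 - <<'E'
from ang import *
from scipy.ndimage import gaussian_filter
from scipy.optimize import minimize
a=np.load('top2.npy'); g=cv2.cvtColor(a,cv2.COLOR_RGB2GRAY).astype(np.float32)
C=np.array([.6190,.0708]); S=8; x0,y0,x1,y1=246,150,264,180
print(proj('top',[*(C+np.array([.04,-.004])),.174]),proj('top',[*(C+np.array([.05,-.004])),.174]))
def render(phi,bt,bs,bg,s):
    d=np.array([np.cos(phi),np.sin(phi)]); n=np.array([-d[1],d[0]]); D=C+[0,0]
    im=np.full(((y1-y0)*S,(x1-x0)*S),bg,np.float32); e=lambda r,k,z:[*(D+d*r+n*k),z]
    for P,v in(([e(0,-.004,.141),e(.06,-.004,.141),e(.06,-.004,.174),e(0,-.004,.174)],bs),([e(0,-.004,.174),e(.06,-.004,.174),e(.06,.004,.174),e(0,.004,.174)],bt)):
        q=(np.array([proj('top',p) for p in P])-[x0-.5,y0-.5])*S; cv2.fillPoly(im,[np.round(q*16).astype(np.int32)],float(v),shift=4)
    return cv2.resize(gaussian_filter(im,s*S),None,fx=1/S,fy=1/S,interpolation=cv2.INTER_AREA)
W=g[y0:y1,x0:x1]
for rows in(np.r_[158:163],np.r_[157:164,169:176]):
  for p0 in(-7,-5.3,-3.5):
    f=lambda p:np.mean((render(np.radians(p[0]),*p[1:])-W)[rows-y0,2:16]**2)
    x=np.array([p0,195,100,45,.5]); sim=np.vstack([x]+[x+np.eye(5)[i]*[1.5,20,60,10,.3][i] for i in range(5)])
    r=minimize(f,x,method='Nelder-Mead',options=dict(maxiter=600,initial_simplex=sim)); print(rows[0],rows[-1],r.x.round(2),round(r.fun,1))
print(W[8:13].astype(int)); print(W[20:25].astype(int))
E
```

```text
[255.7565195  159.79785737] [255.69557841 155.1594508 ]
158 162 [ -5.25 197.22   4.37  46.18   0.54] 30.1
158 162 [ -5.31 195.86   7.37  45.97   0.53] 29.7
158 162 [ -5.55 197.53  -8.28  46.8    0.56] 32.7
157 175 [ -5.17 194.2    8.06  49.3    0.5 ] 119.0
157 175 [ -5.26 195.73   9.46  49.74   0.5 ] 112.1
157 175 [ -5.41 195.17  -3.57  49.91   0.51] 112.4
[[ 45  44  45  45  46  46  46  42 125 200 199 172  92  49  46  47  46  46]
 [ 44  46  46  45  45  46  46  52 133 200 199 168  80  49  47  47  46  47]
 [ 44  45  45  46  46  46  45  60 141 200 199 162  63  48  46  47  48  47]
 [ 46  46  45  46  46  46  47  66 144 199 197 159  47  49  47  46  47  47]
 [ 46  47  46  45  47  48  47  87 163 199 195 157  44  47  47  46  47  47]]
[[138  72  49  48  48  49  45 125 195 196 168  89  51  49  49  56  86 127]
 [ 73  49  48  48  48  49  56 133 195 195 165  78  51  51  49  49  50  55]
 [ 49  49  48  48  50  50  66 141 194 195 160  59  50  48  49  50  48  50]
 [ 49  49  48  48  48  47  78 152 195 194 155  48  49  49  49  50  51  49]
 [ 50  48  49  50  48  49  96 165 195 202 172  47  50  49  51  51  50  51]]
```

The fit gives the fin at −5.3° and the clip line at −5.3°, so they're aligned. Now to go over the button, well clear of the fin.

```bash
python3 -c "
from go import *
s=st(); to(s,.504,.0838,.19,84.8); to(s,.504,.0838,.155,84.8)"
```

```text
t 10.45 p [ 0.647  -0.1556  0.3411] rpy [180.   -0.   84.7] F [-0.1  -0.27 -0.4 ] M [ 0.03 -0.02  0.04] gap 0.0001
xyz [ 5.63  -4.111 -0.547] ang [ 0.    -0.    -0.016]
xyz [ 5.63  -4.111  0.328] ang [ 0.    -0.    -0.016]
```

Request:
{"method": "arm_command", "body": {
  "motion": [
    {"xyz": [0, -0.8, -1.0], "angular": [0, 0, 0], "hand": 0},
    {"xyz": [0.4, -1.8, -1.3], "angular": [0, 0, 0], "hand": 0},
    {"xyz": [1.2, -2.6, -1.3], "angular": [0, 0, 0], "hand": 0},
    {"xyz": [2.2, -3.2, -1.3], "angular": [0, 0, 0], "hand": 0},
    {"xyz": [3.2, -3.7, -1.3], "angular": [0, 0, 0], "hand": 0},
    {"xyz": [4.3, -4.0, -1.2], "angular": [0, 0, 0], "hand": 0},
    {"xyz": [5.3, -4.1, -0.9], "angular": [0, 0, 0], "hand": 0},
    {"xyz": [5.63, -4.11, -0.3], "angular": [0, 0, 0], "hand": 0},
    {"xyz": [5.63, -4.11, 0.3], "angular": [0, 0, 0], "hand": 0},
    {"xyz": [5.63, -4.11, 0.3], "angular": [0, 0, 0], "hand": 0}
  ]
}}

```text
clock: 11.45
eef_pos: [0.5033, 0.0839, 0.327]
orientation: [-179.8, 0.1, 84.8]
force: [-0.0, -1.6, 0.2]
finger_gap: 0.0002
grasp_force: 0.0
```

```bash
python3 -c "
from go import *
s=st(); to(s,.504,.0838,.147,84.8); to(s,.504,.0838,.141,84.8)
a=save('scene','s3')[150:240,220:340]
cv2.imwrite('pics/s3c.png',cv2.resize(a,None,fx=5,fy=5,interpolation=cv2.INTER_CUBIC)[:,:,::-1])"
```

```text
t 11.45 p [0.5033 0.0839 0.327 ] rpy [-1.7979e+02  5.0000e-02  8.4760e+01] F [-0.01 -1.6   0.24] M [-0.05  0.01 -0.01] gap 0.0002
xyz [-0.001  0.018  0.175] ang [-0.036  0.008 -0.006]
xyz [-0.001  0.019  0.325] ang [-0.036  0.008 -0.006]
```

View pics/s3c.png

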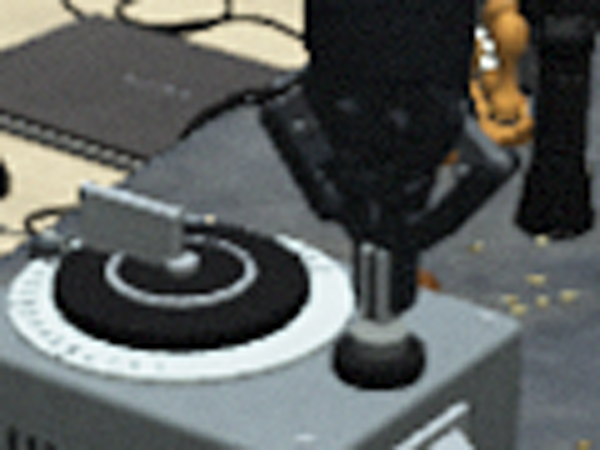

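The fingertip is centred just above the grey button at (380,325), and the fin is untouched at (130,220). I'll press slowly.

Request:
{"method": "arm_command", "body": {
  "motion": [
    {"xyz": [0, 0.01, 0.1], "angular": [0, 0, 0], "hand": 0},
    {"xyz": [0, 0.01, 0.15], "angular": [0, 0, 0], "hand": 0},
    {"xyz": [0, 0.01, 0.19], "angular": [0, 0, 0], "hand": 0},
    {"xyz": [0, 0.01, 0.22], "angular": [0, 0, 0], "hand": 0},
    {"xyz": [0, 0.01, 0.25], "angular": [0, 0, 0], "hand": 0},
    {"xyz": [0, 0.01, 0.28], "angular": [0, 0, 0], "hand": 0},
    {"xyz": [0, 0.01, 0.31], "angular": [0, 0, 0], "hand": 0},
    {"xyz": [0, 0.01, 0.33], "angular": [0, 0, 0], "hand": 0},
    {"xyz": [0, 0.01, 0.33], "angular": [0, 0, 0], "hand": 0},
    {"xyz": [0, 0.01, 0.33], "angular": [0, 0, 0], "hand": 0}
  ]
}}

```text
clock: 12.5
eef_pos: [0.5046, 0.0835, 0.316]
orientation: [180.0, 0.0, 84.7]
force: [0.9, -3.5, 4.8]
finger_gap: 0.0003
grasp_force: 2.0
```

Request:
{"method": "arm_command", "body": {
  "motion": [
    {"xyz": [0, 0, 0.02], "angular": [0, 0, 0], "hand": 0},
    {"xyz": [0, 0, 0.03], "angular": [0, 0, 0], "hand": 0},
    {"xyz": [0, 0, 0.04], "angular": [0, 0, 0], "hand": 0},
    {"xyz": [0, 0, 0.05], "angular": [0, 0, 0], "hand": 0},
    {"xyz": [0, 0, 0.06], "angular": [0, 0, 0], "hand": 0},
    {"xyz": [0, 0, 0.07], "angular": [0, 0, 0], "hand": 0},
    {"xyz": [0, 0, 0.07], "angular": [0, 0, 0], "hand": 0},
    {"xyz": [0, 0, 0.07], "angular": [0, 0, 0], "hand": 0},
    {"xyz": [0, 0, 0.07], "angular": [0, 0, 0], "hand": 0},
    {"xyz": [0, 0, 0.07], "angular": [0, 0, 0], "hand": 0}
  ]
}}

```text
clock: 13.5
eef_pos: [0.5046, 0.0836, 0.3141]
orientation: [179.9, 0.0, 84.7]
force: [-4.3, -5.6, 26.9]
finger_gap: 0.0
grasp_force: 13.3
```

The force jumped to 27 N at tip height 141 mm, so the button is fully in. Releasing it and backing away.

Request:
{"method": "arm_command", "body": {
  "motion": [
    {"xyz": [0, 0, -0.15], "angular": [0, 0, 0], "hand": 0},
    {"xyz": [0, 0, -0.4], "angular": [0, 0, 0], "hand": 0},
    {"xyz": [0, 0, -1.0], "angular": [0, 0, 0], "hand": 0},
    {"xyz": [0, 0, -2.0], "angular": [0, 0, 0], "hand": 0},
    {"xyz": [-1.0, 0, -2.5], "angular": [0, 0, 0], "hand": 0},
    {"xyz": [-2.0, 0, -2.5], "angular": [0, 0, 0], "hand": 0},
    {"xyz": [-3.0, 0, -2.5], "angular": [0, 0, 0], "hand": 0},
    {"xyz": [-4.0, 0, -2.5], "angular": [0, 0, 0], "hand": 0},
    {"xyz": [-5.0, 0, -2.5], "angular": [0, 0, 0], "hand": 0},
    {"xyz": [-6.0, 0, -2.5], "angular": [0, 0, 0], "hand": 0}
  ]
}}

```text
clock: 14.5
eef_pos: [0.4817, -0.1567, 0.4134]
orientation: [-180.0, -0.0, 84.7]
force: [1.9, 0.3, 0.6]
finger_gap: 0.0003
grasp_force: 0.0
```

```bash
python3 - <<'E'
from ang import *
from m import circles
st()
a=np.mean([env.capture('top').astype(float) for _ in range(6)],0).astype(np.uint8); np.save('top3.npy',a)
circles(a,[.6185,.0708]); both(a,-5.3)
c=a[138:278,198:304]; cv2.imwrite('pics/c5.png',cv2.resize(c,None,fx=4.25,fy=4.25,interpolation=cv2.INTER_CUBIC)[:,:,::-1])
b=np.load('top2.npy'); print(np.abs(a.astype(int)-b)[140:280,160:300].max(), np.argwhere(np.abs(a.astype(int)-b).max(2)[140:280,160:340]>40)[:10])
E
```

```text
t 14.5 p [ 0.4817 -0.1567  0.4134] rpy [-1.7999e+02 -3.0000e-02  8.4710e+01] F [1.91 0.33 0.57] M [-0.03 -0.03  0.06] gap 0.0003
collar 118 [0.6185 0.0709 0.0617]
plate 120 [0.62   0.0709 0.0836]
[0.6186 0.0709] fin [-5.2 -0.8 -5.4 -5.3 -4.9  0.7] clip [-4.6 -5.3 -5.4 -5.3 -5.2 -5.1]
[0.6195 0.0709] fin [-5.3 -0.6 -5.5 -5.4 -4.6  2.1] clip [-4.9 -5.4 -5.5 -5.4 -5.3 -5.1]
5 []
```

View pics/c5.png

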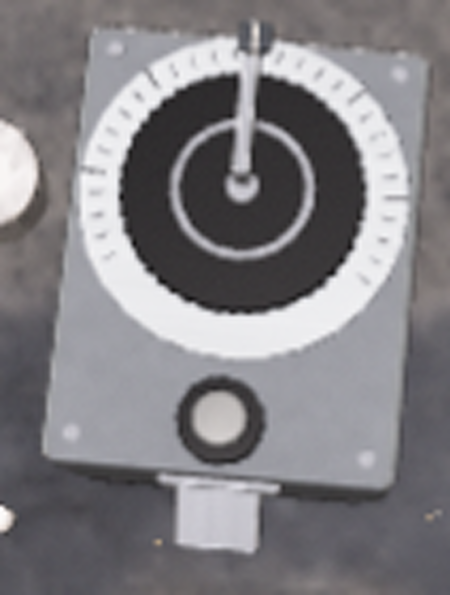

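The fin is lined up with the clip at (257,35), and the button is back out at (218,417). Nothing else has changed from the picture before the press. Handing in.

```bash
python3 -c "
from station import env
print(env.finish_job())"
```

```text
the job is handed in; nothing more can be done
None
```

The job is handed in: the collar pointer is lined up with the clip line (both measured at about −5.3°), the button was then pressed fully in and came back out, and the last picture shows the grinder, clip and everything near it unmoved.

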